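Index the decorating wheel to its next notch

TASK

Turn the decorating wheel with the bowl on it one notch on, so that the next panel can be painted: pull the red ring up until its spring pin is out of the home notch, swing it anticlockwise (seen from above) and let the pin spring fully home in the next notch, the one in the brass sector, then let go. The notch has to be found by feel or by eye; don't force the pin against the index ring, sideways or downwards, or ride past into the notch beyond, and leave the bowl standing in the middle of the wheel and everything else where it is.

Things in the scene. Friction and masses are not known exactly. Their poses are not given: they have to be found in the camera images.
- base: Grey round drum of the decorating wheel, 324 mm dia, 50 mm high, fixed to the table. Origin on the wheel's vertical turning axis at table height; its x axis points from the axis through the home notch, z up. Jars may stand beside it.
- wheel_centre (a point): Centre of the top face of the wheel's round aluminium head (210 mm dia, top face 82 mm above the table), on the turning axis. The head and its one radial arm (32 mm wide, reaching 158 mm from the axis, as high as the head) turn together.
- wheel (a joint): Angle of the wheel (rad): 0 with the pin in the middle of the home notch, where it starts; grows anticlockwise seen from above. A little friction (about 2 N at the pull ring); stays where it is left. End stops at -0.25 and 1.6.
- pull_ring: Red ribbed pull ring, an upright round grip 28 mm dia, 30 mm tall, on the end of the wheel's arm, 140 mm from the turning axis. Origin at its centre, 119 mm above the table when down; z up, x away from the axis. Below it a fixed housing, 23 mm dia, top 98 mm above the table. It is carried by the arm: moving it round the axis turns the wheel.
- plunger (a joint): How far the ring is pulled up (m): 0 = pin fully home in a notch, about 0.011 = pin tip on the face between notches, 0.018 = top stop. A spring pulls it down: about 5 N at 0, 9 N on the face, 11 N at the top.
- pin_tip (a point): Round tip of the steel index pin, 9 mm dia, fixed under the pull ring, 66 mm below its centre. It drops into a notch on its own when over one and nothing holds the ring up (1.5 mm play either side); once in, it stops the wheel hard.
- dial: Flat dark steel index ring fixed on the drum, 122 to 158 mm from the axis, face 64 mm above the table; origin and axes as the drum's. Notches are radial slots 12 mm wide: home at 0 rad; the next in the middle of a brass sector (49 degrees long) clamped by hand, its place not measured: anywhere from 0.50 to 0.88 rad anticlockwise; a further one at 1.40 rad is one too far.
- bowl: White bowl, 160 mm rim dia, 55 mm high, loose near the middle of the wheel head; origin at the centre of its underside. It rides round with the wheel.
- jar_blue: Small glaze jar with a blue cap, 60 dia x 85 high mm, a bystander; origin at the centre of its underside.
- jar_green: Small glaze jar with a green cap, 60 dia x 85 high mm, a bystander; origin at the centre of its underside.
- beaker: Terracotta beaker, 70 dia x 90 high mm, a bystander; origin at the centre of its underside.
- brush: Brush lying down, 200 long mm, a bystander; origin at the centre of its underside.
- rib_tool: Wooden-bladed spatula lying down, 190 long mm, a bystander; origin at the centre of its underside.
- small_bowl: Small blue bowl, 110 dia x 45 high mm, a bystander; origin at the centre of its underside.
Things that resemble listed ones, but are neither listed nor needed, are in the scene too. What is meant by the bowl is not pink, and is the smaller of those in its own colour.

How it is judged:
By the outcome, as a careful person would: the job done as asked, in the order asked, and still so for the second after the job is handed in, with the robot touching nothing.
It also fails if it takes over 51 s, if anything falls off the work surface, if the arm or the gripper's body presses on something with over 40 N, if the wrist force passes 120 N, or if a joint passes its speed limit or range.

ROBOT

A 7-joint arm with a two-finger parallel gripper is mounted at the origin on the work surface. World frame = base frame: x ahead of the robot, y to its left, z up, the work surface at z = 0. Lengths are in mm, angles in rad, forces in N, time in s.
With the tool pointing down it reaches from about 375 to 925 mm from the base axis. Payload 3.1 kg.
Tool frame: the origin (TCP) lies midway between the tips of the shut fingers; the grasp point (between the pads) lies r.tcp_to_grasp behind it (r.tcp_to_grasp is the distance from the TCP to the grasp point, in mm); z points along the fingers, y is the line along which they close (so a half turn about z gives the same grasp; the last joint's range is limited). The gripper opens to 85 mm and grips with 20 to 120 N. Pads are 22 mm wide; open, the fingers measure 114 mm over their backs; the gripper's body (76 mm by 85 mm) begins 54 mm behind the grasp point. The pads swing forward as they close: fully open they stand 13 mm farther back than shut.
Start: joints at [1.107, 0.383, 0.044, 1.598, -0.018, 1.161, -0.05], TCP at [232.522, -606.99, 231.269] pointing down, gripper open.
Joint ranges: [-2.61, 2.61], [-0.41, 2.15], [-1.48, 1.57], [0, 2.5], [-1.57, 4.71], [0.05, 1.97], [-2.85, 2.85]. Speed limits (rad/s): [2.79, 2.79, 3.14, 3.14, 3.14, 3.14, 3.14].

INTERFACE

Orientations are given as a rotation vector (axis times angle).
In Python, from rig import r gives the robot as it stands.
- The arm moves only by the tool servo_tool, never from a script. Its argument "increments" is a list of rows, each a list of 7 numbers: the opening, from 0 (shut) to 1 (fully open), then the shift along the tool's x, y, z normalised to -1 to 1, where 1 is 5 cm, then the turn, a rotation vector about the tool's x, y, z normalised to -1 to 1, where 1 is 5 degrees. In form: [[jaw, tx, ty, tz, wx, wy, wz], ...]. A call has 1 to 12 rows; each row shifts and turns the commanded pose from where the row before left it, along the tool's axes as they then stand; what a row does not reach is not made up. A row lasts 1/10 s, in which the tool goes at most 50 mm and 8.59 degrees, less where a joint would pass 70% of its speed; a pose out of reach is approached as far as the arm can. A call with a number of a shift or a turn outside -1 to 1 is refused whole. A call with a gripper value outside its range is refused whole. The fingers move at their own pace and stop on an object; the grip force is fixed at half the most. Time passes only in rows, so rows that do not move let the fingers close. It gives the time, the measured TCP pose, the force, the opening and the grip force at its end, in the units of the state.
- r.state(): the state, without advancing time (a new reading comes with each control period).
- r.capture(name): name is "scene" or "top"; returns the picture (480x640x3 uint8, red, green, blue); there is no depth.
- r.calibration(name): a dict with "fx", "fy", "cx", "cy" (pixels), "k1" (the pictures are not rectified: a ray, as slopes to the right and down, at radius r is drawn at 1 + k1 r^2 times it, then the intrinsics apply), "position" and "rotation" of the camera in the world. Camera axes: x right, y up, looking along -z (the intrinsics and any distortion apply to the point x, -y, -z); pixel columns grow to the right and rows downward; lengths in mm; the calibration is good to about 2 mm. A picture is of the moment at which its call begins. calibration takes no time and is no camera call.
- r.hand_in(): hands the job in; it is judged then, once.
The state is a dict: "t": time; "joint_pos": joint angles; "qvel": joint speeds; "tau": joint torques, N m; "tcp_pos": TCP position; "tool_rot": TCP orientation; "force": force on the tool from outside, world axes, zero at the start; "ft_torque": the same for the moment, N m; "finger_gap": finger opening in mm; "grip_force": force on a finger pad.
Only numpy, scipy, OpenCV 4.12 (cv2) and the standard library are available. Lean on these libraries where they do the work, as an engineer would, in place of code of your own. Each camera call takes 0.05 s, during which the arm holds its last target. There are 200 camera calls.

## Working session

There is one attempt and no reset: what is moved stays moved. The work goes in short steps, Python scripts to look and compute and a tool call to move; the robot and the scene stay as the last step left them, time stands still between calls to the robot, and variables do not carry over. Pictures are saved under pics/ and viewed, at most 10 in all, crops included, and the job is handed in when it is done.

Besides the shell and the picture viewer there is one more tool, called after "Request:" by a JSON object that holds its "op" and its "data". servo_tool: Moves the arm, as the interface text tells. Scaled input: -1 to 1 covers 5 cm each way for a shift and 5 degrees each way for a turn. Its arguments: {"type":"object","properties":{"increments":{"type":"array"}},"required":["increments"]}

```bash
mkdir -p pics; python3 - <<'E'
from rig import r
import cv2
for n in("scene","top"):
    cv2.imwrite(f"pics/{n}0.png",r.capture(n)[:,:,::-1]); print(n,r.calibration(n))
print(r.state(),r.tcp_to_grasp)
E
```

```text
scene {'fx': 487.65826112200693, 'fy': 487.65826112200693, 'cx': 312.251233270099, 'cy': 233.21743797649583, 'k1': 0.024117513239330143, 'position': array([ 808.98345381,  724.40380492, 1303.32433555]), 'rotation': array([0.19435933, 0.7948332 , 2.52482106])}
top {'fx': 463.0795490289401, 'fy': 463.0795490289401, 'cx': 315.89824896854924, 'cy': 229.35337905257097, 'k1': 0.004798322167922675, 'position': array([ 323.79189794,   15.31306228, 1307.38575882]), 'rotation': array([ 0.05370866, -0.07198127, -1.58471021])}
{'t': 0.1, 'joint_pos': array([ 1.1071855 ,  0.38375066,  0.04384199,  1.59944953, -0.01790423,
        1.16123868, -0.04987099]), 'qvel': array([-0.00179503, -0.00145244,  0.00021382, -0.00379748, -0.00205281,
       -0.00098089,  0.00071995]), 'tau': array([ 2.47579461e-03, -4.34729433e+01,  1.02950927e+00, -2.50455558e+01,
        1.09602971e-02,  5.46534837e-03,  3.51527285e-05]), 'tcp_pos': array([ 232.18876604, -606.16920876,  229.99945506]), 'tool_rot': array([-3.08681304e+00, -5.71138587e-01,  8.94959778e-04]), 'force': array([-0.02702837,  0.10085341, -0.34332737]), 'ft_torque': array([ 0.0448311 ,  0.00869535, -0.01616872]), 'grip_force': 0.0, 'finger_gap': 85.12214304988377} 18.700000000000003
```

View pics/top0.png

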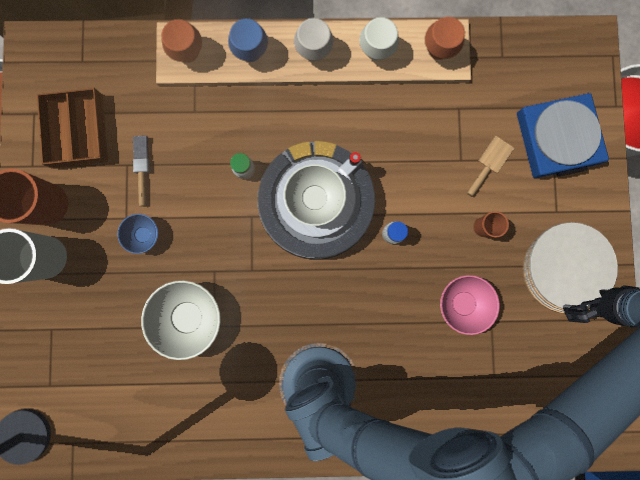

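View pics/scene0.png

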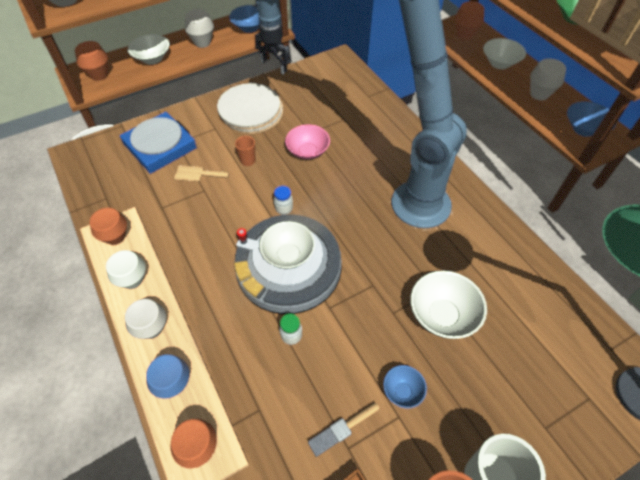

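The top view shows the wheel at about (317,200), the red ring at (355,158) and the brass sector around (290-335,150). There are two white bowls. The one on the wheel (315,195) is smaller than the one at (187,318), so it is the bowl meant. Next I'll measure these and check them in a crop.

```bash
cat > h.py <<'E'
import numpy as np,cv2
from scipy.spatial.transform import Rotation as R
from rig import r
def ray(n,u,v):
    c=r.calibration(n); x=np.array([(u-c['cx'])/c['fx'],(v-c['cy'])/c['fy']]); y=x.copy()
    for _ in range(9): y=x/(1+c['k1']*(y@y))
    return c['position'],R.from_rotvec(c['rotation']).as_matrix()@np.array([y[0],-y[1],-1])
def w(n,u,v,z):
    p,d=ray(n,u,v); return p+d*(z-p[2])/d[2]
def px(n,P):
    c=r.calibration(n); q=R.from_rotvec(c['rotation']).as_matrix().T@(np.asarray(P,float)-c['position'])
    s=np.array([q[0],-q[1]])/-q[2]; s=s*(1+c['k1']*(s@s)); return s*c['fx']+[c['cx'],c['cy']]
E
python3 - <<'E'
from h import *
for n,box,zoom in(("top",(130,270,245,415),4),("scene",(190,330,215,360),4)):
    im=cv2.imread(f"pics/{n}0.png"); a,b,c,d=box; hsv=cv2.cvtColor(im,cv2.COLOR_BGR2HSV)
    m=(((hsv[...,0]<8)|(hsv[...,0]>172))&(hsv[...,1]>170)&(hsv[...,2]>90)).astype(np.uint8); s=np.zeros_like(m); s[a:b,c:d]=m[a:b,c:d]
    k,_,st,ce=cv2.connectedComponentsWithStats(s); i=1+np.argmax(st[1:,4]); print(n,st[i],ce[i],w(n,*ce[i],130))
    cv2.imwrite(f"pics/{n}crop.png",cv2.resize(im[a:b,c:d],None,fx=zoom,fy=zoom,interpolation=cv2.INTER_CUBIC))
A=np.vstack([np.array(0)]*0) if 0 else None
# drum outer circle from the dark rim pixels, z=50 guess
print(w("top",317,200,64))
E
python3 - <<'E'
import cv2,numpy as np
a=cv2.imread('pics/topcrop.png');b=cv2.imread('pics/scenecrop.png');print(a.shape,b.shape)
E
```

```text
top [350 152  11  11  61] [354.70491803 157.26229508] [ 603.40459263 -102.2574609   130.        ]
scene [237 229   9  10  48] [241.375      234.47916667] [603.84350281 -91.73736087 130.        ]
[502.87038211  -4.09445473  64.        ]
(560, 680, 3) (560, 580, 3)
```

View pics/topcrop.png

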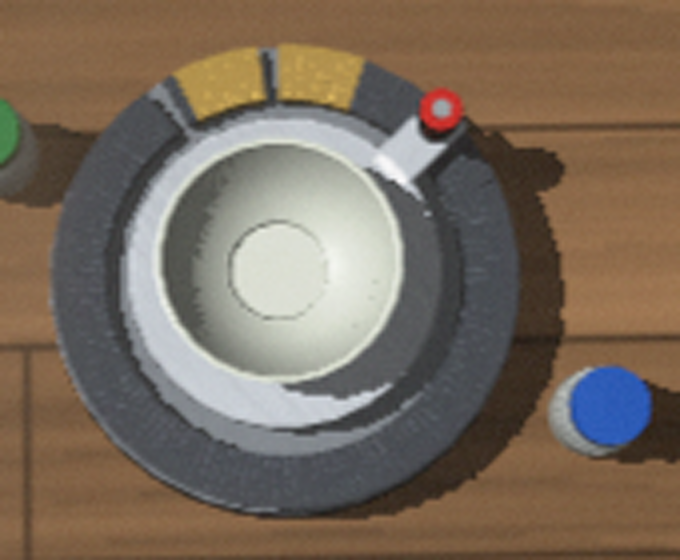

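View pics/scenecrop.png

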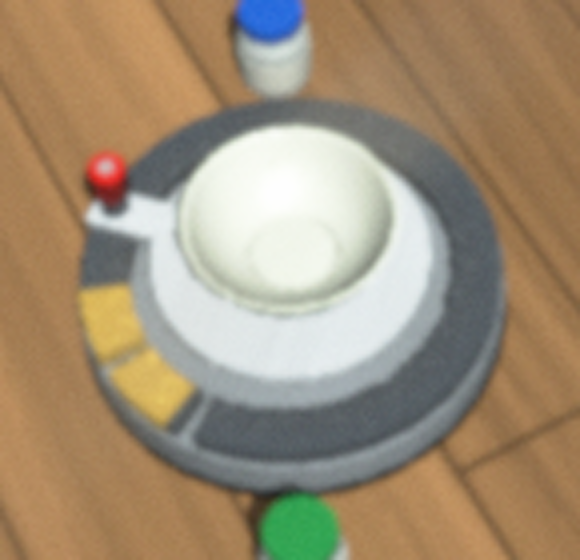

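The crops show the ring top at top-crop (441,109). The brass notch runs from (263,48) to (272,102), and the too-far notch from (155,90) to (190,137). The bowl on the wheel is confirmed as the small white one. Next I'll fit the axis and the angles.

```bash
cat >> h.py <<'E'
def T(c): return ((c[0]+.5)/4-.5+245,(c[1]+.5)/4-.5+130)
def S(c): return ((c[0]+.5)/4-.5+215,(c[1]+.5)/4-.5+190)
E
python3 - <<'E'
from h import *
from scipy.optimize import least_squares
ring=w("top",354.85,157.05,134)[:2]; ringS=w("scene",*S((107,166)),134)[:2]
N=[w("top",*T(c),64)[:2] for c in((263,48),(272,102))]
F=[w("top",*T(c),64)[:2] for c in((155,90),(190,137))]
NS=[w("scene",*S(c),64)[:2] for c in((98,365),(144,350))]
FS=[w("scene",*S(c),64)[:2] for c in((180,442),(208,400))]
E=[w("top",*T(c),57)[:2] for c in((52,280),(518,280),(285,516),(420,472),(130,455))]
print("ring",ring,ringS,"N",N,NS,"F",F,FS)
def res(p):
    c=p[:2];a=p[2];o=[]
    o+=list(c+140*np.array([np.cos(a),np.sin(a)])-ring)
    def line(P,b): return (np.array([-np.sin(b),np.cos(b)])@(P-c))
    o+=[line(P,a+p[3]) for P in N]; o+=[line(P,a+1.40) for P in F]
    o+=[.5*(np.linalg.norm(e-c)-160) for e in E]
    return o
s=least_squares(res,[502,-2,-.78,.7]); print(s.x,np.round(s.fun,1))
c=s.x[:2]
for P in N+NS+F+FS+[ring,ringS]: d=P-c; print(np.linalg.norm(d),np.arctan2(d[1],d[0])-s.x[2])
M=R.from_rotvec(r.state()['tool_rot']).as_matrix(); print(M.round(3))
E
```

```text
ring [ 603.00525558 -102.24428346] [599.58413371 -99.89031015] N [array([664.04073821,  11.52991624]), array([626.46204991,   5.93077934])] [array([665.79578852,   8.78613859]), array([631.45503157,  13.87732524])] F [array([635.77671485,  85.58592339]), array([602.9600293 ,  62.09978998])] [array([640.83813133,  94.13915171]), array([608.88348512,  73.77960824])]
[506.25737166  -1.79652651  -0.80794313   0.8848493 ] [-0.  -0.8  1.2 -1.5  0.2 -0.9 -0.5 -0.9  0.8  0.   0. ]
158.34514465283573 0.8922035255288412
120.45279543361504 0.8721393618665939
159.88902168229063 0.8741791134642787
126.17497245931527 0.9324879990172786
156.24004867748786 1.4014641134425612
115.90575160800151 1.3918386384936836
165.2744239929358 1.4272402256349386
127.45144685822565 1.442697575462308
139.46291592667725 0.003784716142194444
135.39673151044946 -0.0023532860868518135
[[ 0.934  0.358 -0.001]
 [ 0.358 -0.934  0.002]
 [-0.    -0.002 -1.   ]]
```

Request:
{"op": "servo_tool", "data": {"increments": [[1,0,0,0,0,0,-1],[1,0,0,0,0,0,-1],[1,0,0,0,0,0,-1],[1,0,0,0,0,0,-1],[1,0,0,0,0,0,-1],[1,0,0,0,0,0,-1],[1,0,0,0,0,0,-1],[1,0,0,0,0,0,-1],[1,0,0,0,0,0,-1],[1,0,0,0,0,0,-1],[1,0,0,0,0,0,-1]]}}

```text
t: 1.2
tcp_pos: [232.3, -606.5, 230.4]
tool_rot: [-2.472, -1.937, -0.001]
force: [-0.4, 0.1, -0.5]
finger_gap: 85.6
grip_force: 0.0
```

Request:
{"op": "servo_tool", "data": {"increments": [[1,0,0,0,0,0,-1],[1,0,0,0,0,0,-1],[1,0,0,0,0,0,-1],[1,0,0,0,0,0,-1],[1,0,0,0,0,0,-1],[1,0,0,0,0,0,-1],[1,0,0,0,0,0,-1],[1,0,0,0,0,0,-1],[1,0,0,0,0,0,-1],[1,0,0,0,0,0,-1],[1,0,0,0,0,0,-1],[1,0,0,0,0,0,-0.56]]}}

```text
t: 2.4
tcp_pos: [232.2, -606.5, 230.4]
tool_rot: [-1.229, -2.89, -0.002]
force: [0.4, 0.3, 0.3]
finger_gap: 85.3
grip_force: 0.0
```

```bash
cat >> h.py <<'E'
def go(P):
    s=r.state(); M=R.from_rotvec(s['tool_rot']).as_matrix(); d=M.T@(np.array(P)-s['tcp_pos'])
    print('t',round(s['t'],2),'tcp',s['tcp_pos'].round(1),'yaw y',np.arctan2(M[1,1],M[0,1]).round(3),'zax',M[:,2].round(3),'tool shift /50:',(d/50).round(3),'F',s['force'].round(1),'gap',s['finger_gap'].round(1),'j',s['joint_pos'].round(2))
E
python3 -c "
from h import *
go((602.5,-102.5,200))"
```

```text
Traceback (most recent call last):
  File "h.py", line 17, in go
    print('t',round(s['t'],2),'tcp',s['tcp_pos'].round(1),'yaw y',np.arctan2(M[1,1],M[0,1]).round(3),'zax',M[:,2].round(3),'tool shift /50:',(d/50).round(3),'F',s['force'].round(1),'gap',s['finger_gap'].round(1),'j',s['joint_pos'].round(2))
                                                                                                                                                                                           ^^^^^^^^^^^^^^^^^^^^^
AttributeError: 'float' object has no attribute 'round'
```

```bash
sed -i "s/s\['finger_gap'\].round(1)/round(s['finger_gap'],1)/" h.py
python3 -c "
from h import *
go((602.5,-102.5,200))"
```

```text
t 2.4 tcp [ 232.2 -606.5  230.4] yaw y 0.766 zax [-0.001  0.002 -1.   ] tool shift /50: [ 2.125 12.326  0.619] F [0.4 0.3 0.3] gap 85.3 j [ 1.36  0.4  -0.28  1.59  0.12  1.17  1.82]
```

Request:
{"op": "servo_tool", "data": {"increments": [[1,0.06,0.35,0,0,0,0],[1,0.12,0.7,0,0,0,0],[1,0.12,0.7,0,0,0,0],[1,0.12,0.7,0,0,0,0],[1,0.12,0.7,0,0,0,0],[1,0.12,0.7,0,0,0,0],[1,0.12,0.7,0,0,0,0],[1,0.12,0.7,0,0,0,0],[1,0.12,0.7,0,0,0,0],[1,0.12,0.7,0,0,0,0],[1,0.12,0.7,0,0,0,0],[1,0.12,0.7,0,0,0,0]]}}

```text
t: 3.6
tcp_pos: [476.0, -275.7, 231.0]
tool_rot: [-1.233, -2.889, -0.0]
force: [0.0, 0.5, 0.7]
finger_gap: 85.3
grip_force: 0.0
```

Request:
{"op": "servo_tool", "data": {"increments": [[1,0.12,0.7,0,0,0,0],[1,0.12,0.7,0,0,0,0],[1,0.12,0.7,0,0,0,0],[1,0.12,0.7,0,0,0,0],[1,0.12,0.7,0,0,0,0],[1,0.08,0.4,0.3,0,0,0],[1,0.03,0.05,0.3,0,0,0],[1,0,0,0,0,0,0],[1,0,0,0,0,0,0],[1,0,0,0,0,0,0]]}}

```text
t: 4.6
tcp_pos: [592.9, -118.8, 201.5]
tool_rot: [1.238, 2.887, -0.002]
force: [-0.2, -0.6, -0.3]
finger_gap: 85.5
grip_force: 0.0
```

```bash
python3 -c "
from h import *
go((602.5,-102.5,200))
a=r.capture('scene')[:,:,::-1][170:310,170:310];b=r.capture('top')[:,:,::-1][110:250,290:430]
cv2.imwrite('pics/c1.png',cv2.resize(np.hstack([a,b]),None,fx=2.8,fy=2.8,interpolation=cv2.INTER_CUBIC))"
```

```text
t 4.6 tcp [ 592.9 -118.8  201.5] yaw y 0.76 zax [-0.    -0.001 -1.   ] tool shift /50: [0.104 0.364 0.029] F [-0.2 -0.6 -0.3] gap 85.5 j [ 0.6   0.39 -0.58  1.72  0.24  1.11  0.71]
```

View pics/c1.png

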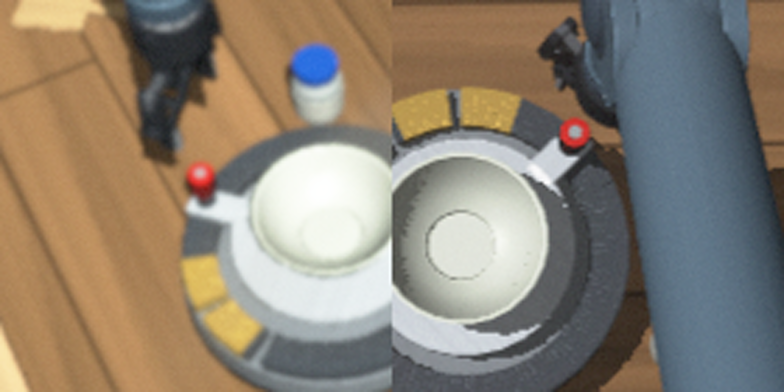

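The crops show the ring at (575,132) in the right crop, with one open finger at about (560,50) and the other hidden by the forearm. I'll check this against the projection.

```bash
python3 -c "
from h import *
for n,o in(('top',(290,110)),('scene',(170,170))):
  for P in((592.9,-118.8,210),(623,-89,215),(563,-148,215),(602.5,-102.5,134)): print(n,P,((px(n,P)-o)*2.8).round()+[392*(n=='top'),0])"
```

```text
top (592.9, -118.8, 210) [601. 122.]
top (623, -89, 215) [567.  87.]
top (563, -148, 215) [637. 155.]
top (602.5, -102.5, 134) [574. 132.]
scene (592.9, -118.8, 210) [188. 112.]
scene (623, -89, 215) [172. 142.]
scene (563, -148, 215) [203.  78.]
scene (602.5, -102.5, 134) [196. 170.]
```

Request:
{"op": "servo_tool", "data": {"increments": [[1,0.1,0.36,0,0,0,0],[1,0,0,0.4,0,0,0],[1,0,0,0.4,0,0,0],[1,0,0,0.3,0,0,0],[1,0,0,0,0,0,0],[1,0,0,0,0,0,0]]}}

```text
t: 5.3
tcp_pos: [603.2, -101.0, 146.5]
tool_rot: [1.235, 2.889, -0.0]
force: [0.2, -0.0, -0.2]
finger_gap: 85.4
grip_force: 0.0
```

```bash
python3 -c "
from h import *
go((602.3,-102,102))
a=r.capture('scene')[:,:,::-1][200:260,200:280]
cv2.imwrite('pics/c2.png',cv2.resize(a,None,fx=8,fy=8,interpolation=cv2.INTER_CUBIC))"
```

```text
t 5.3 tcp [ 603.2 -101.   146.5] yaw y 0.763 zax [ 0. -0. -1.] tool shift /50: [-0.003 -0.026  0.889] F [ 0.2 -0.  -0.2] gap 85.4 j [ 0.55  0.46 -0.57  1.74  0.29  1.02  0.64]
```

View pics/c2.png

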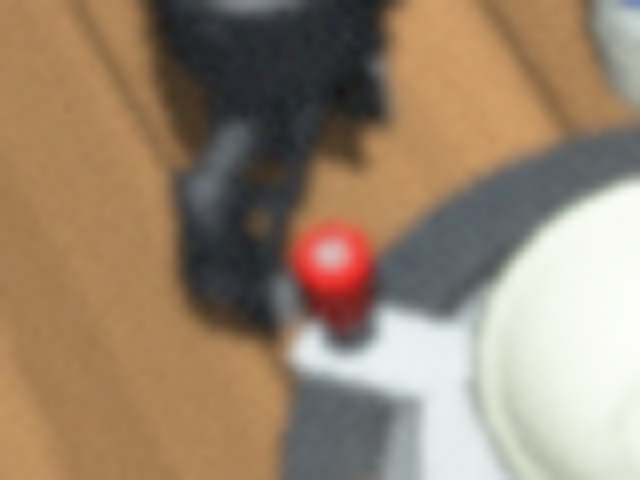

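The view shows the ring's cap at crop (333,250), the near finger tip at about (240,310) and the far finger tip at about (365,105).

```bash
python3 -c "
from h import *
M=R.from_rotvec(r.state()['tool_rot']).as_matrix();y=M[:,1]
for s in(-1,0,1):
  for k in (42.5,57): print(s,k,((px('scene',np.array([603.2,-101,160])+s*k*y)-[200,200])*8).round())
print((px('scene',(602.3,-102,134))-[200,200])*8, w('scene',200+333/8,200+250/8,134), w('scene',200+333/8,200+250/8,136))"
```

```text
-1 42.5 [355. 119.]
-1 57 [370.  89.]
0 42.5 [311. 209.]
0 57 [311. 209.]
1 42.5 [266. 303.]
1 57 [250. 335.]
[321.84738362 247.88646467] [599.13137874 -99.11969792 134.        ] [599.49030751 -97.71115201 136.        ]
```

The fingers and the ring are offset by the same amount in the scene camera, so their relative position is good. I'll lower the tool and close by feel.

Request:
{"op": "servo_tool", "data": {"increments": [[1,0,-0.02,0.3,0,0,0],[1,0,0,0.3,0,0,0],[1,0,0,0.25,0,0,0],[0.6,0,0,0,0,0,0],[0.5,0,0,0,0,0,0],[0.45,0,0,0,0,0,0],[0.45,0,0,0,0,0,0]]}}

```text
t: 6.05
tcp_pos: [603.1, -101.1, 104.5]
tool_rot: [1.233, 2.888, 0.001]
force: [0.8, -0.8, 0.1]
finger_gap: 38.3
grip_force: 0.0
```

Request:
{"op": "servo_tool", "data": {"increments": [[0.42,0,0,0,0,0,0],[0.4,0,0,0,0,0,0],[0.4,0,0,0,0,0,0]]}}

```text
t: 6.35
tcp_pos: [602.5, -101.2, 104.0]
tool_rot: [1.233, 2.889, 0.0]
force: [0.4, -0.4, 0.2]
finger_gap: 34.2
grip_force: 0.0
```

```bash
python3 -c "
from h import *
go((602.3,-102,102))
a=r.capture('scene')[:,:,::-1][200:260,200:280]
b=r.capture('top')[:,:,::-1][130:190,315:395]
cv2.imwrite('pics/c3.png',cv2.resize(np.hstack([a,b]),None,fx=5,fy=5,interpolation=cv2.INTER_CUBIC))"
```

```text
t 6.35 tcp [ 602.5 -101.2  104. ] yaw y 0.764 zax [ 0. -0. -1.] tool shift /50: [-0.008 -0.014  0.041] F [ 0.4 -0.4  0.2] gap 34.2 j [ 0.54  0.51 -0.55  1.77  0.32  0.95  0.62]
```

View pics/c3.png

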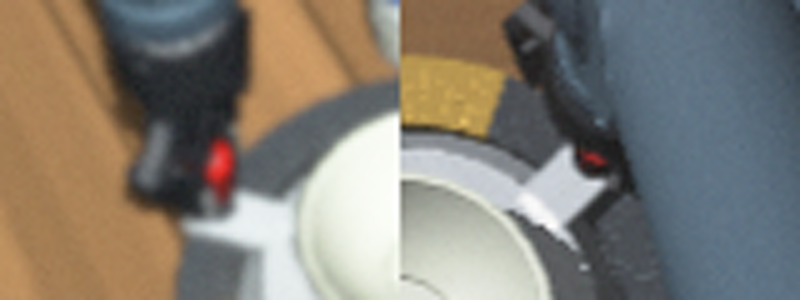

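The ring (red at (218,165) on the left) sits between the fingers, with no contact at a 34 mm gap. I'll close step by step.

Request:
{"op": "servo_tool", "data": {"increments": [[0.38,0,0,0,0,0,0],[0.37,0,0,0,0,0,0]]}}

```text
t: 6.65
tcp_pos: [602.4, -101.2, 103.8]
tool_rot: [-1.234, -2.889, 0.0]
force: [-0.1, 0.2, 0.3]
finger_gap: 31.3
grip_force: 0.0
```

Request:
{"op": "servo_tool", "data": {"increments": [[0.36,0,0,0,0,0,0],[0.355,0,0,0,0,0,0]]}}

```text
t: 6.85
tcp_pos: [602.4, -101.1, 103.8]
tool_rot: [-1.234, -2.889, -0.0]
force: [-0.6, 0.3, 0.3]
finger_gap: 30.5
grip_force: 0.0
```

Request:
{"op": "servo_tool", "data": {"increments": [[0.345,0,0,0,0,0,0],[0.34,0,0,0,0,0,0]]}}

```text
t: 7.05
tcp_pos: [602.1, -101.5, 103.7]
tool_rot: [-1.234, -2.889, 0.001]
force: [-1.1, -0.7, 0.9]
finger_gap: 29.2
grip_force: 0.4
```

Request:
{"op": "servo_tool", "data": {"increments": [[0.335,0,-0.01,0,0,0,0],[0.33,0,0,0,0,0,0]]}}

```text
t: 7.25
tcp_pos: [601.9, -101.7, 103.7]
tool_rot: [-1.234, -2.889, 0.0]
force: [-1.0, -0.1, 0.5]
finger_gap: 28.3
grip_force: 0.4
```

Request:
{"op": "servo_tool", "data": {"increments": [[0.32,0,0,0,0,0,0],[0.3,0,0,0,0,0,0],[0.25,0,0,0,0,0,0]]}}

```text
t: 7.55
tcp_pos: [601.9, -101.8, 104.0]
tool_rot: [-1.234, -2.889, 0.001]
force: [-1.2, -1.2, 2.7]
finger_gap: 26.4
grip_force: 58.8
```

Request:
{"op": "servo_tool", "data": {"increments": [[0.1,0,0,0,0,0,0],[0,0,0,0,0,0,0],[0,0,0,0,0,0,0]]}}

```text
t: 7.85
tcp_pos: [602.0, -101.6, 104.0]
tool_rot: [1.233, 2.889, -0.0]
force: [-1.9, -1.7, 3.8]
finger_gap: 26.8
grip_force: 58.8
```

Gripped. Now I'll lift the ring 14.5 mm.

Request:
{"op": "servo_tool", "data": {"increments": [[0,0,0,-0.05,0,0,0],[0,0,0,-0.05,0,0,0],[0,0,0,-0.05,0,0,0],[0,0,0,0,0,0,0]]}}

```text
t: 8.25
tcp_pos: [602.0, -101.6, 110.7]
tool_rot: [-1.234, -2.889, -0.0]
force: [3.2, -1.0, -8.0]
finger_gap: 26.7
grip_force: 59.4
```

Request:
{"op": "servo_tool", "data": {"increments": [[0,0,0,-0.05,0,0,0],[0,0,0,-0.05,0,0,0],[0,0,0,-0.04,0,0,0],[0,0,0,0,0,0,0],[0,0,0,0,0,0,0]]}}

```text
t: 8.75
tcp_pos: [601.9, -101.7, 118.0]
tool_rot: [-1.234, -2.889, 0.0]
force: [3.3, -2.0, -10.6]
finger_gap: 26.7
grip_force: 59.6
```

The lift is 14 mm and the force is −10.6 N, so the spring is held and nothing has slipped. Now I'll swing anticlockwise at 2.5° per row.

Request:
{"op": "servo_tool", "data": {"increments": [[0,0.001,0.06,0,0,0,-0.25],[0,0.003,0.122,0,0,0,-0.5],[0,0.003,0.122,0,0,0,-0.5],[0,0.003,0.122,0,0,0,-0.5],[0,0,0,0,0,0,0]]}}

```text
t: 9.25
tcp_pos: [616.5, -85.4, 118.0]
tool_rot: [1.008, 2.976, 0.0]
force: [3.5, -3.0, -10.3]
finger_gap: 26.5
grip_force: 59.7
```

```bash
cat >> h.py <<'E'
C=np.array([506.26,-1.8])
def pol():
    s=r.state(); M=R.from_rotvec(s['tool_rot']).as_matrix(); d=s['tcp_pos'][:2]-C
    print('t',round(s['t'],2),'tcp',s['tcp_pos'].round(2),'rad',np.linalg.norm(d).round(2),'ang',(np.arctan2(d[1],d[0])+.807).round(4),'yaw',(np.arctan2(M[1,1],M[0,1])-.764).round(4),'F tool',(M.T@s['force']).round(1),'Tq',s['ft_torque'].round(2),'gap',round(s['finger_gap'],1))
E
python3 -c "
from h import *
pol()"
```

```text
t 9.25 tcp [616.48 -85.44 118.02] rad 138.37 ang 0.1579 yaw 0.1538 F tool [-4.7 -0.3 10.3] Tq [-0.46 -0.77  0.12] gap 26.5
```

Request:
{"op": "servo_tool", "data": {"increments": [[0,0.001,0.06,0,0,0,-0.25],[0,0.003,0.122,0,0,0,-0.5],[0,0.003,0.122,0,0,0,-0.5],[0,0.003,0.122,0,0,0,-0.5],[0,0.003,0.122,0,0,0,-0.5],[0,0.003,0.122,0,0,0,-0.5],[0,0.003,0.122,0,0,0,-0.5],[0,0.003,0.122,0,0,0,-0.5],[0,0.003,0.122,0,0,0,-0.5],[0,0.003,0.122,0,0,0,-0.5],[0,0.003,0.122,0,0,0,-0.5],[0,0,0,0,0,0,0]]}}

```text
t: 10.45
tcp_pos: [643.0, -25.9, 118.6]
tool_rot: [0.299, 3.126, 0.002]
force: [4.7, -1.8, -10.8]
finger_gap: 26.4
grip_force: 59.7
```

```bash
python3 -c "
from h import *
pol()
a=r.capture('scene')[:,:,::-1][190:320,220:350]
b=r.capture('top')[:,:,::-1][120:250,250:380]
cv2.imwrite('pics/c4.png',cv2.resize(np.hstack([a,b]),None,fx=3,fy=3,interpolation=cv2.INTER_CUBIC))"
```

```text
t 10.45 tcp [643.04 -25.87 118.62] rad 138.88 ang 0.6328 yaw 0.6159 F tool [-4.9 -0.9 10.8] Tq [-0.38 -0.93  0.31] gap 26.4
```

View pics/c4.png

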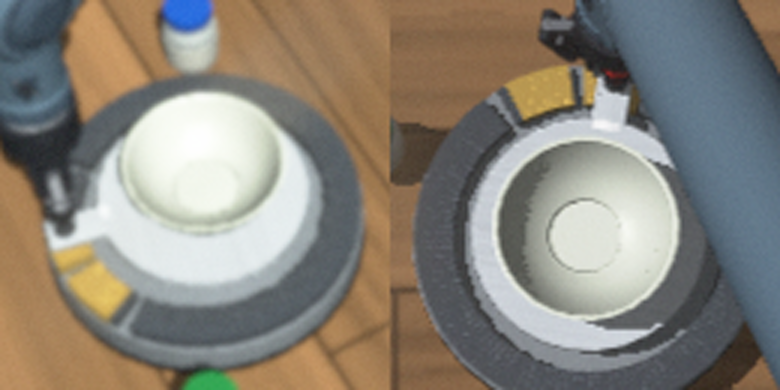

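The bowl is still centred. On the right the arm's midline runs from (611,125) to (617,88), and the brass notch line runs from (583,120) to (575,70). I'll measure the angle that remains.

```bash
python3 -c "
from h import *
f=lambda u,v,z:w('top',250+(u-390+.5)/3-.5,120+(v+.5)/3-.5,z)[:2]-C
g=lambda d:print(np.linalg.norm(d).round(1),(np.arctan2(d[1],d[0])+.807).round(3))
for p in((611,125,82),(617,88,82),(597,125,82),(625,125,82),(583,120,64),(579,95,64),(575,70,64)): g(f(*p))"
```

```text
100.7 0.6
134.8 0.608
99.0 0.725
103.8 0.482
107.7 0.846
130.9 0.864
154.3 0.877
```

Request:
{"op": "servo_tool", "data": {"increments": [[0,0.003,0.1,0,0,0,-0.45],[0,0.003,0.122,0,0,0,-0.52],[0,0.003,0.122,0,0,0,-0.52],[0,0.003,0.122,0,0,0,-0.52],[0,0,0,0,0,0,0],[0,0,0,0,0,0,0]]}}

```text
t: 11.15
tcp_pos: [645.4, -2.3, 118.8]
tool_rot: [0.028, 3.139, 0.004]
force: [5.7, 0.6, -10.2]
finger_gap: 26.5
grip_force: 59.8
```

```bash
python3 -c "
from h import *
pol()"
```

```text
t 11.15 tcp [645.4   -2.31 118.78] rad 139.14 ang 0.8033 yaw 0.7892 F tool [-5.7  0.7 10.3] Tq [-0.09 -1.03  0.16] gap 26.5
```

Request:
{"op": "servo_tool", "data": {"increments": [[0,0,0,0.03,0,0,0],[0,0,0,0.02,0,0,0],[0,0,0,0,0,0,0]]}}

```text
t: 11.45
tcp_pos: [645.4, -2.5, 116.3]
tool_rot: [0.029, 3.139, 0.004]
force: [5.8, 0.4, -9.8]
finger_gap: 26.2
grip_force: 59.8
```

Request:
{"op": "servo_tool", "data": {"increments": [[0,0,0,0.01,0,0,0],[0,0,0,0,0,0,0]]}}

```text
t: 11.65
tcp_pos: [645.4, -2.6, 115.9]
tool_rot: [0.029, 3.139, 0.004]
force: [5.1, -0.3, -9.3]
finger_gap: 26.3
grip_force: 59.8
```

Request:
{"op": "servo_tool", "data": {"increments": [[0,0,0,0.01,0,0,0],[0,0,0,0,0,0,0]]}}

```text
t: 11.85
tcp_pos: [645.4, -2.7, 115.4]
tool_rot: [0.03, 3.139, 0.003]
force: [5.4, 1.3, -9.6]
finger_gap: 26.4
grip_force: 59.8
```

Request:
{"op": "servo_tool", "data": {"increments": [[0,-0.01,0,0.01,0,0,0],[0,0,0,0,0,0,0]]}}

```text
t: 12.05
tcp_pos: [645.4, -2.8, 114.9]
tool_rot: [0.03, 3.141, 0.003]
force: [3.4, 1.9, -7.7]
finger_gap: 26.4
grip_force: 59.9
```

Request:
{"op": "servo_tool", "data": {"increments": [[0,0,0,0.01,0,0,0],[0,0,0,0,0,0,0]]}}

```text
t: 12.25
tcp_pos: [645.4, -2.9, 114.7]
tool_rot: [0.031, 3.141, 0.003]
force: [3.0, 1.7, -4.1]
finger_gap: 26.2
grip_force: 60.2
```

Request:
{"op": "servo_tool", "data": {"increments": [[0,0,0,0.01,0,0,0],[0,0,0,0,0,0,0]]}}

```text
t: 12.45
tcp_pos: [645.4, -2.9, 114.5]
tool_rot: [0.031, 3.141, 0.003]
force: [0.9, 3.5, -1.4]
finger_gap: 26.4
grip_force: 60.7
```

The face is found at TCP z≈114.8. I'll slide along it lightly in small steps and watch Fz.

Request:
{"op": "servo_tool", "data": {"increments": [[0,0,0.02,-0.005,0,0,-0.08],[0,0,0.02,0,0,0,-0.08],[0,0,0,0,0,0,0]]}}

```text
t: 12.75
tcp_pos: [645.4, -2.9, 114.3]
tool_rot: [0.012, 3.141, -0.001]
force: [0.1, 1.9, 0.4]
finger_gap: 26.4
grip_force: 61.0
```

Request:
{"op": "servo_tool", "data": {"increments": [[0,0,0.02,0,0,0,-0.08],[0,0,0.02,0,0,0,-0.08],[0,0,0,0,0,0,0]]}}

```text
t: 13.05
tcp_pos: [645.4, -2.5, 114.2]
tool_rot: [-0.008, 3.142, -0.004]
force: [-0.7, -0.2, 5.1]
finger_gap: 26.4
grip_force: 61.4
```

Request:
{"op": "servo_tool", "data": {"increments": [[0,0,0.02,0,0,0,-0.08],[0,0,0,0,0,0,0]]}}

```text
t: 13.25
tcp_pos: [645.4, -2.2, 114.2]
tool_rot: [0.018, -3.141, 0.005]
force: [-0.8, -1.5, 5.3]
finger_gap: 26.2
grip_force: 61.6
```

Request:
{"op": "servo_tool", "data": {"increments": [[0,0,0.02,0,0,0,-0.08],[0,0,0,0,0,0,0]]}}

```text
t: 13.45
tcp_pos: [645.5, -2.1, 114.2]
tool_rot: [0.027, -3.141, 0.007]
force: [-1.3, -1.8, 6.3]
finger_gap: 26.4
grip_force: 61.6
```

```bash
python3 -c "
from h import *
pol()"
```

```text
t 13.45 tcp [645.47  -2.1  114.17] rad 139.21 ang 0.8048 yaw 0.8241 F tool [ 1.4 -1.8 -6.3] Tq [-0.8   0.23 -0.64] gap 26.4
```

The wheel sticks because the pin is pressing. I'll lift it off the face, move, and probe downwards instead.

Request:
{"op": "servo_tool", "data": {"increments": [[0,0,0,-0.02,0,0,0],[0,0,0,-0.02,0,0,0],[0,0,0,0,0,0,0]]}}

```text
t: 13.75
tcp_pos: [645.4, 0.2, 114.6]
tool_rot: [-0.033, 3.141, -0.001]
force: [3.2, -2.4, -3.1]
finger_gap: 26.3
grip_force: 60.6
```

```bash
python3 -c "
from h import *
pol()"
```

```text
t 13.75 tcp [6.4543e+02 1.9000e-01 1.1457e+02] rad 139.18 ang 0.8213 yaw 0.8277 F tool [-3.2 -2.5  3.1] Tq [-0.59 -0.71 -0.34] gap 26.3
```

Request:
{"op": "servo_tool", "data": {"increments": [[0,0,0,-0.008,0,0,0],[0,0,0,0,0,0,0]]}}

```text
t: 13.95
tcp_pos: [645.4, 1.4, 114.7]
tool_rot: [-0.035, 3.141, 0.0]
force: [5.2, -1.0, -7.2]
finger_gap: 26.4
grip_force: 60.2
```

Request:
{"op": "servo_tool", "data": {"increments": [[0,0,0.02,0,0,0,-0.08],[0,0,0,0,0,0,0]]}}

```text
t: 14.15
tcp_pos: [645.4, 3.1, 114.5]
tool_rot: [-0.048, 3.14, 0.002]
force: [6.5, -1.8, -8.0]
finger_gap: 26.4
grip_force: 60.1
```

Request:
{"op": "servo_tool", "data": {"increments": [[0,0,0.02,0,0,0,-0.08],[0,0,0,0,0,0,0]]}}

```text
t: 14.35
tcp_pos: [645.3, 4.2, 114.2]
tool_rot: [-0.059, 3.14, 0.002]
force: [6.0, -0.5, -9.1]
finger_gap: 26.3
grip_force: 60.0
```

```bash
python3 -c "
from h import *
pol()"
```

```text
t 14.35 tcp [645.31   4.17 114.21] rad 139.18 ang 0.8499 yaw 0.8446 F tool [-6.  -0.8  9.1] Tq [-0.18 -1.32 -0.03] gap 26.3
```

Fz is at the full spring value at z 114.2, below the face level, so the pin looks to be over the notch. I'll lower and check.

Request:
{"op": "servo_tool", "data": {"increments": [[0,-0.01,0,0.01,0,0,0],[0,0,0,0,0,0,0]]}}

```text
t: 14.55
tcp_pos: [645.3, 4.4, 113.6]
tool_rot: [0.059, -3.141, -0.002]
force: [6.1, -0.9, -9.0]
finger_gap: 26.3
grip_force: 60.0
```

Request:
{"op": "servo_tool", "data": {"increments": [[0,0,0,0.01,0,0,0],[0,0,0,0,0,0,0]]}}

```text
t: 14.75
tcp_pos: [645.3, 4.5, 113.3]
tool_rot: [0.059, -3.141, -0.002]
force: [6.2, 0.3, -8.6]
finger_gap: 26.6
grip_force: 60.1
```

```bash
python3 -c "
from h import *
pol()"
```

```text
t 14.75 tcp [645.3    4.53 113.29] rad 139.19 ang 0.8525 yaw 0.8447 F tool [-6.2  0.   8.6] Tq [-0.13 -1.08  0.07] gap 26.6
```

The pin is entering. I'll lower gradually and watch the lateral force.

Request:
{"op": "servo_tool", "data": {"increments": [[0,-0.005,0,0.02,0,0,0],[0,0,0,0.02,0,0,0],[0,0,0,0,0,0,0]]}}

```text
t: 15.05
tcp_pos: [645.3, 5.1, 112.2]
tool_rot: [0.058, -3.14, -0.003]
force: [4.0, 2.1, -9.8]
finger_gap: 25.9
grip_force: 60.1
```

Request:
{"op": "servo_tool", "data": {"increments": [[0,0,0,0.02,0,0,0],[0,0,0,0.02,0,0,0],[0,0,0,0,0,0,0]]}}

```text
t: 15.35
tcp_pos: [645.3, 5.4, 110.7]
tool_rot: [0.058, -3.141, -0.004]
force: [2.8, 2.7, -7.0]
finger_gap: 26.3
grip_force: 60.2
```

Request:
{"op": "servo_tool", "data": {"increments": [[0,0,0,0.02,0,0,0],[0,0,0,0.02,0,0,0],[0,0,0,0,0,0,0]]}}

```text
t: 15.65
tcp_pos: [645.3, 5.5, 108.9]
tool_rot: [0.057, -3.141, -0.004]
force: [1.6, 5.8, -5.4]
finger_gap: 26.0
grip_force: 60.4
```

```bash
python3 -c "
from h import *
pol()"
```

```text
t 15.65 tcp [645.34   5.55 108.86] rad 139.28 ang 0.8598 yaw 0.8434 F tool [-1.8  5.7  5.5] Tq [ 1.34 -0.3   0.19] gap 26.0
```

Request:
{"op": "servo_tool", "data": {"increments": [[0,0,0.015,0,0,0,-0.08],[0,0,0,0,0,0,0]]}}

```text
t: 15.85
tcp_pos: [645.3, 5.7, 108.8]
tool_rot: [0.067, -3.14, -0.003]
force: [1.5, 5.6, -5.9]
finger_gap: 26.2
grip_force: 60.4
```

Request:
{"op": "servo_tool", "data": {"increments": [[0,0,0.01,0.02,0,0,-0.04],[0,0,0,0.02,0,0,0],[0,0,0,0,0,0,0]]}}

```text
t: 16.15
tcp_pos: [645.3, 5.8, 106.8]
tool_rot: [0.072, -3.14, -0.002]
force: [0.5, 6.0, -5.0]
finger_gap: 26.2
grip_force: 60.6
```

```bash
python3 -c "
from h import *
pol()"
```

```text
t 16.15 tcp [645.32   5.8  106.78] rad 139.27 ang 0.8616 yaw 0.8525 F tool [-0.8  6.   5.1] Tq [ 1.3  -0.18  0.01] gap 26.2
```

Request:
{"op": "servo_tool", "data": {"increments": [[0,0,0.02,0,0,0,0],[0,0,0,0,0,0,0]]}}

```text
t: 16.35
tcp_pos: [645.3, 5.9, 106.7]
tool_rot: [0.072, -3.14, -0.0]
force: [-0.3, 3.8, -5.1]
finger_gap: 26.2
grip_force: 60.6
```

Request:
{"op": "servo_tool", "data": {"increments": [[0,0,0.01,0.015,0,0,0],[0,0,0,0.015,0,0,0],[0,0,0,0,0,0,0]]}}

```text
t: 16.65
tcp_pos: [645.3, 6.0, 105.2]
tool_rot: [0.071, -3.14, 0.0]
force: [-1.0, 4.4, -3.9]
finger_gap: 26.6
grip_force: 60.6
```

```bash
python3 -c "
from h import *
pol()"
```

```text
t 16.65 tcp [645.33   5.97 105.22] rad 139.29 ang 0.8628 yaw 0.8522 F tool [0.8 4.4 3.9] Tq [1.07 0.14 0.16] gap 26.6
```

Request:
{"op": "servo_tool", "data": {"increments": [[0,0,0.02,0.015,0,0,0],[0,0,0,0,0,0,0]]}}

```text
t: 16.85
tcp_pos: [645.3, 6.2, 104.3]
tool_rot: [0.071, -3.14, 0.002]
force: [-1.7, 2.4, -4.4]
finger_gap: 26.2
grip_force: 60.6
```

Request:
{"op": "servo_tool", "data": {"increments": [[0,0,0.01,0.01,0,0,0],[0,0,0,0,0,0,0]]}}

```text
t: 17.05
tcp_pos: [645.3, 6.3, 104.1]
tool_rot: [0.07, -3.14, 0.003]
force: [-1.8, 0.9, -1.8]
finger_gap: 26.4
grip_force: 60.8
```

```bash
python3 -c "
from h import *
pol()"
```

```text
t 17.05 tcp [645.33   6.26 104.09] rad 139.3 ang 0.8649 yaw 0.8517 F tool [1.7 1.  1.8] Tq [0.35 0.43 0.16] gap 26.4
```

The pin has bottomed at z 104.1, the same level as home, and the forces are near zero. I'll release and back off upwards.

Request:
{"op": "servo_tool", "data": {"increments": [[0.36,0,0,0,0,0,0],[0.4,0,0,0,0,0,0],[0.6,0,0,0,0,0,0],[0.7,0,0,0,0,0,0],[0.7,0,0,0,0,0,0]]}}

```text
t: 17.55
tcp_pos: [646.1, 7.5, 104.6]
tool_rot: [-0.071, 3.14, -0.0]
force: [0.1, 0.1, -0.1]
finger_gap: 59.6
grip_force: 0.0
```

Request:
{"op": "servo_tool", "data": {"increments": [[0.7,0,0,-0.2,0,0,0],[0.7,0,0,-0.4,0,0,0],[0.7,0,0,-0.6,0,0,0],[0.7,0,0,-0.6,0,0,0],[0.7,0,0,-0.6,0,0,0],[0.7,0,-0.5,-0.5,0,0,0],[0.7,0,-0.6,0,0,0,0],[0.7,0,-0.6,0,0,0,0],[0.7,0,-0.6,0,0,0,0],[0.7,0,-0.6,0,0,0,0],[0.7,0,0,0,0,0,0]]}}

```text
t: 18.65
tcp_pos: [652.0, -145.5, 249.3]
tool_rot: [0.056, -3.141, 0.007]
force: [1.5, -1.4, -0.7]
finger_gap: 59.9
grip_force: 0.0
```

```bash
python3 -c "
from h import *
pol()
a=r.capture('scene')[:,:,::-1][190:320,220:350]
b=r.capture('top')[:,:,::-1][120:250,240:370]
cv2.imwrite('pics/c5.png',cv2.resize(np.hstack([a,b]),None,fx=3,fy=3,interpolation=cv2.INTER_CUBIC))"
```

```text
t 18.65 tcp [ 651.97 -145.49  249.32] rad 204.65 ang 0.0286 yaw 0.8423 F tool [-1.5 -1.5  0.7] Tq [-0.01  0.02 -0.  ] gap 59.9
```

View pics/c5.png

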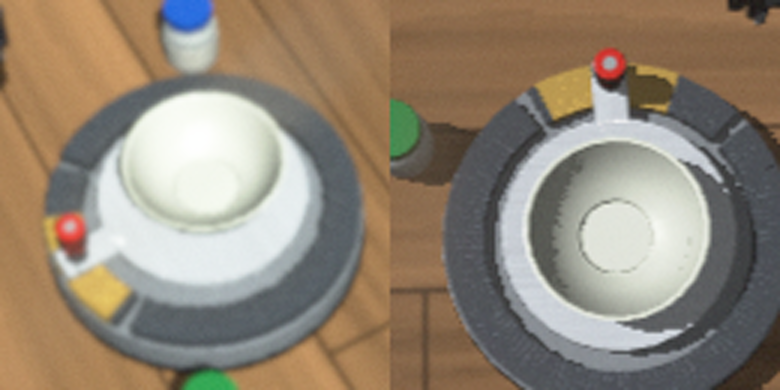

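The ring at (609,64) sits in the middle of the brass sector, with the bowl centred and the other things undisturbed. The gripper is clear.

```bash
python3 -c "
from rig import r
print(r.hand_in())"
```

```text
the job is handed in; nothing more can be done
None
```

The wheel is one notch on, with the pin home in the brass-sector notch (about 0.86 rad), the ring released and the bowl still centred. While feeling for the notch, I briefly pressed the pin on the index ring's face with about 15 N (estimated), then lifted it off. I handed the job in; no verdict came back.

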